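# Uncouple the test gauge from the bench air outlet

### The job

The pressure check is finished: pull the knurled sleeve of the bench air coupler fully back so that the test gauge springs free, and let the sleeve snap forward again. Then lift the gauge out and lay it face up on the blue mat, without dropping it. Leave the multimeter, the display module and the parts box where they lie.

Things in the scene. Friction and masses are not known exactly. Their poses are not given: they have to be found in the camera images.
- outlet: the bench air outlet, fixed: round grey foot (80 mm across), upright aluminium pipe 32 mm thick, round elbow 33 mm across centred 90 mm above the bench; from it a brass quick coupler slants up at 42 degrees above level, towards the outlet's own +x. Origin: centre of the foot's underside; z up
- coupler_mouth (a point): centre of the coupler's open mouth, on the coupler's axis 54 mm from the elbow's centre; it does not move. Own z axis: along the coupler, out of its mouth (42 degrees above level); own y: level, across the coupler; own -x: upward, square to the coupler (42 degrees from vertical)
- sleeve_mid (a point): middle of the coupler's sliding steel sleeve, on the axis (home: 16 mm behind the mouth; moves with the sleeve): a cylinder 28 mm across, 28 mm long, with fine knurling. Behind it, 10 mm of bare brass neck 22 mm across, then a brass hex 27 mm across. Own axes as those of coupler_mouth: z along the coupler towards the gauge, y level across, -x upward
- sleeve (a joint): travel of the sleeve back along the coupler, away from the gauge: 0 = home, 0.009 m = against its stop. A spring drives it home: 5.5 N at home, 10 N fully back, plus 1 to 3 N of lock friction. Beyond 0.0065 m the lock lets go and a valve spring pushes the gauge 10 mm out; it then sits loosely in the mouth, 26 mm of plug still inside, its case sagging some 6 mm
- gauge_center (a point): centre of the gauge's round black case, 50 mm diameter, 28 mm thick (half-way through). Mass 0.10 to 0.16 kg. Own -x: out of the white dial face; flat back 14 mm along +x. Own z: from plug to case, in the dial's plane, along the coupler's axis while in it; y across. Coupled it lies 40 mm beyond the mouth, sprung free 50 mm. Along own z: neck and hex (20 mm across) -25 to -40 mm, plug to -76 mm
- mat: the blue bench mat, fixed, 160 mm (own x) by 200 mm (own y), 3 mm thick; origin at the centre of its underside, z up
- multimeter_center (a point): centre of an orange multimeter lying face up, 150 mm (own x) by 78 mm by 45 mm high with its dial; loose, to be left alone
- module_center (a point): centre of a small blue circuit board with a white display, 45 by 36 mm, 10 mm high; loose, to be left alone
- partsbox_center (a point): centre of a small clear parts box with a green lid, 46 mm (own x) by 64 mm, 24 mm high; loose, to be left alone
There are look-alikes about, which are no part of the job. There is more than one size of the part that bears gauge_center; the job needs the middle-sized.

How it is judged:
By the outcome, as a careful person would: the job done as asked, in the order asked, and still so for the second after the job is handed in, with the robot touching nothing.
It also fails if it takes over 54 s, if anything falls off the work surface, if the arm or the gripper's body presses on something with over 40 N, if the wrist force passes 120 N, or if a joint passes its speed limit or range.

### The arm

A 7-joint arm with a two-finger parallel gripper is mounted at the origin on the work surface. World frame = base frame: x ahead of the robot, y to its left, z up, the work surface at z = 0. Lengths are in m, angles in rad, forces in N, time in s.
With the tool pointing down it reaches from about 0.425 to 0.925 m from the base axis. Payload 6.8 kg.
Tool frame: the origin (TCP) lies on the mounting face of the last link; the fingertips stand 173 mm ahead of it and the grasp point (between the pads) lies 155 mm ahead of it; z points along the fingers, y is the line along which they close (so a half turn about z gives the same grasp; the last joint's range is limited). The gripper opens to 85 mm and grips with 20 to 120 N. Pads are 22 mm wide; open, the fingers measure 114 mm over their backs; the gripper's body (76 mm by 85 mm) begins 54 mm behind the grasp point. The pads swing forward as they close: fully open they stand 13 mm farther back than shut.
Start: joints at [-1.352, 0.477, 0.022, 1.555, -0.011, 1.109, -0.083], TCP at [0.217, 0.639, 0.405] pointing down, gripper open.
Joint ranges: [-2.96, 2.96], [-0.34, 2.1], [-1.41, 1.46], [0.24, 2.44], [-1.37, 4.51], [0.17, 1.92], [-2.96, 2.96]. Speed limits (rad/s): [2.39, 2.39, 3.14, 3.14, 3.14, 3.14, 3.14].

### API

Orientations are given as a rotation vector (axis times angle).
In Python, from bench import r gives the robot as it stands.
- The arm moves only by the tool carry_out, never from a script. Its argument "moves" is a list of rows, each a list of 5 numbers: the shift along the tool's x, y, z in m, then the turn about the tool's z in rad, then the finger opening in m, from 0 to 0.0854. In form: [[dx, dy, dz, roll, claw], ...]. A call has exactly 8 rows; each row is the pose to reach, as a shift and turn from the pose commanded when the call began, along the tool's axes at that moment; what a row does not reach only later rows make up. A row lasts 1/10 s, in which the tool goes at most 50 mm and 8.59 degrees, less where a joint would pass 70% of its speed; a pose out of reach is approached as far as the arm can. A call with a gripper value outside its range is refused whole. The fingers move at their own pace and stop on an object; "force" is the grip in N (left out, the last holds). Time passes only in rows, so rows that repeat a pose let the fingers close, or fill a call up. It gives the time, the measured TCP pose, the force, the opening and the grip force at its end, in the units of the state.
- r.get_obs(): the state, without advancing time (a new reading comes with each control period).
- r.grab_frame(name): name is "scene" or "top"; returns the picture (384x512x3 uint8, red, green, blue); there is no depth.
- r.calibration(name): a dict with "fx", "fy", "cx", "cy" (pixels), "k1" (the pictures are not rectified: a ray, as slopes to the right and down, at radius r is drawn at 1 + k1 r^2 times it, then the intrinsics apply), "rvec" (rotation vector, rad) and "tvec" (3), from world to camera coordinates, as OpenCV has them. Camera axes: x right, y down, z forward; pixel columns grow to the right and rows downward; lengths in m; the calibration is good to about 2 mm. A picture is of the moment at which its call begins. calibration takes no time and is no camera call.
- r.hand_in(): hands the job in; it is judged then, once.
The state is a dict: "clock": time; "joints": joint angles; "qvel": joint speeds; "tau": joint torques, N m; "tcp_pos": TCP position; "orientation": TCP orientation; "contact_force": force on the tool from outside, world axes, zero at the start; "moment": the same for the moment, N m; "grip_width": finger opening in m; "gripper_force": force on a finger pad.
Only numpy, scipy, OpenCV 4.12 (cv2) and the standard library are available. Lean on these libraries where they do the work, as an engineer would, in place of code of your own. Each camera call takes 0.05 s, during which the arm holds its last target. There are 200 camera calls.

## Working session

There is one attempt and no reset: what is moved stays moved. The work goes in short steps, Python scripts to look and compute and a tool call to move; the robot and the scene stay as the last step left them, time stands still between calls to the robot, and variables do not carry over. Pictures are saved under pics/ and viewed, at most 10 in all, crops included, and the job is handed in when it is done.

Besides the shell and the picture viewer there is one more tool, called after "Request:" by a JSON object that holds its "name" and its "arguments". carry_out: Moves the arm, as the interface text tells. Its arguments: {"type":"object","properties":{"moves":{"type":"array","items":{"type":"array","items":{"type":"number"}}},"force":{"type":"number"}},"required":["moves"]}

```bash
mkdir -p pics; ls
python3 - <<'E'
from bench import r
import cv2,numpy as np
print(r.get_obs())
for n in("scene","top"):
    f=r.grab_frame(n);cv2.imwrite(f"pics/{n}0.png",f[:,:,::-1]);c=r.calibration(n);print(n,c)
    R=cv2.Rodrigues(np.array(c["rvec"],float))[0];print("campos",-R.T@np.array(c["tvec"]).ravel())
E
```

```text
pics
{'clock': 0.0, 'joints': array([-1.35209836,  0.47777639,  0.02234504,  1.55644062, -0.01151079,
        1.10929528, -0.08310787]), 'qvel': array([-3.98262415e-04, -2.10441528e-03, -2.33534729e-03, -6.82790607e-05,
       -1.04151277e-03,  1.64946982e-04,  3.00566444e-03]), 'tau': array([-4.36618711e-04, -5.96452940e+01,  1.60743803e+00, -2.81195587e+01,
        1.24149580e-02,  9.54310235e-03, -3.52039763e-06]), 'tcp_pos': array([0.21658808, 0.63901809, 0.403746  ]), 'orientation': array([-5.11017716e-01, -3.09958170e+00,  2.80163478e-03]), 'contact_force': array([ 1.07687861,  0.17480597, -1.00283696]), 'moment': array([-0.02201812, -0.00368317, -0.0006382 ]), 'gripper_force': 0.0, 'grip_width': 0.08527159759796228}
scene {'fx': 402.5244727511651, 'fy': 402.5244727511651, 'cx': 253.2763508240142, 'cy': 197.40624530113763, 'k1': 0.048316108988398936, 'rvec': array([ 2.12960786,  1.66802086, -0.43634065]), 'tvec': array([-0.13293105, -0.38186449,  1.20295423])}
campos [ 0.92719707 -0.0921177   0.86163214]
top {'fx': 346.6984873757055, 'fy': 346.6984873757055, 'cx': 254.64265996289285, 'cy': 194.55273521112025, 'k1': -0.10327632262834302, 'rvec': array([ 2.1144839 , -2.14114807,  0.19317457]), 'tvec': array([0.00129644, 0.5438805 , 0.96818151])}
campos [ 0.36195122 -0.00309033  1.0498404 ]
```

View pics/scene0.png

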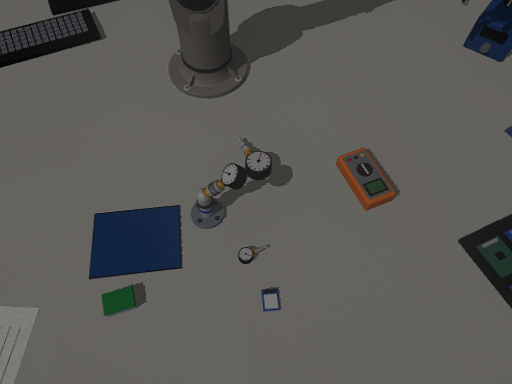

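View pics/top0.png

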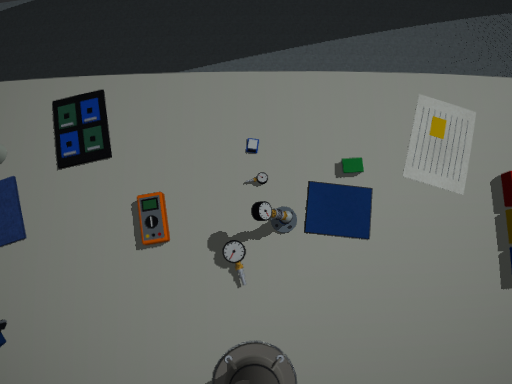

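Candidates for the gauge are the large one lying at top (234,251), the small one lying at top (262,178), and the one in the coupler at top (263,211), scene (233,176). I choose the last: it is the middle size and it is coupled. I'll check it in a close crop of both views.

Run:
```python
import cv2,numpy as np
s=cv2.imread("pics/scene0.png")[135:235,175:275];t=cv2.imread("pics/top0.png")[180:240,240:300]
f=lambda a:cv2.resize(a,(400,400),interpolation=cv2.INTER_CUBIC)
o=np.hstack([f(s),f(t)]);o=np.clip(o*1.5,0,255).astype('uint8');cv2.imwrite("pics/crop1.png",o)
```

```text
(no output)
```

View pics/crop1.png

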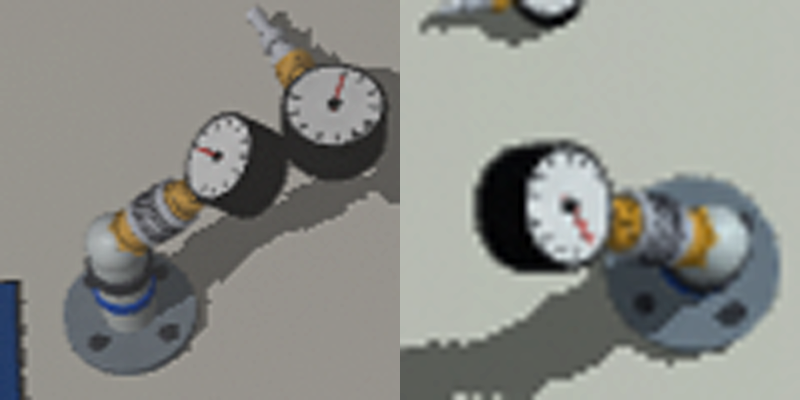

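The crop confirms it: the coupled gauge (dial at scene ≈(229,174), top ≈(265,211)) is smaller than the large one lying beside it. Next I triangulate.

```bash
cat > h.py <<'E'
import cv2,numpy as np
from bench import r
class Cam:
    def __init__(s,n):
        c=r.calibration(n);s.R=cv2.Rodrigues(np.array(c["rvec"],float))[0];s.t=np.array(c["tvec"]).ravel();s.o=-s.R.T@s.t
        s.K=np.array([[c["fx"],0,c["cx"]],[0,c["fy"],c["cy"]],[0,0,1.]]);s.d=np.array([c["k1"],0,0,0.])
    def ray(s,p):
        u=cv2.undistortPoints(np.array([[p]],float),s.K,s.d)[0,0];v=s.R.T@np.array([*u,1]);return v/np.linalg.norm(v)
    def plane(s,p,z):
        v=s.ray(p);return s.o+v*(z-s.o[2])/v[2]
    def proj(s,X): return cv2.projectPoints(np.array(X,float).reshape(-1,3),s.R,s.t,s.K,s.d)[0][:,0]
S,T=Cam("scene"),Cam("top")
def tri(ps,pt):
    a,b=S.ray(ps),T.ray(pt);A=np.stack([a,-b],1);k=np.linalg.lstsq(A,T.o-S.o,rcond=None)[0]
    p,q=S.o+a*k[0],T.o+b*k[1];return (p+q)/2,np.linalg.norm(p-q)
def dial(img,box,thr):
    x0,y0,x1,y1=box;g=img[y0:y1,x0:x1].astype(int)
    m=((g.min(2)>thr)).astype('uint8')
    m=cv2.morphologyEx(m,cv2.MORPH_CLOSE,np.ones((3,3)))
    n,l,st,c=cv2.connectedComponentsWithStats(m)
    i=1+np.argmax(st[1:,4]);cs,_=cv2.findContours((l==i).astype('uint8'),0,1);e=cv2.fitEllipse(max(cs,key=len))
    return (e[0][0]+x0,e[0][1]+y0),e[1],st[i,4]
E
python3 - <<'E'
from h import *
s=cv2.imread("pics/scene0.png");t=cv2.imread("pics/top0.png")
for p,i in(((229,168),s),((224,178),s),((236,180),s),((270,206),t),((262,215),t),((290,216),t),((203,193),s),((250,190),t)):print(p,i[p[1],p[0]])
d1=dial(s,(220,160,246,192),125);d2=dial(t,(252,198,276,222),140);print(d1,d2);print("dial",tri(d1[0],d2[0]))
e=tri((202.8,194.5),(287.2,216.3));print("elbow",e)
print("foot",T.plane((283.3,219.2),.005),S.plane((175+132/4-.5,135+312/4-.5),.005))
for n,im,cam in(("s",s,S),("t",t,T)):
    h=cv2.cvtColor(im,cv2.COLOR_BGR2HSV);m=cv2.inRange(h,(100,120,40),(130,255,255))
    cs,_=cv2.findContours(m,0,2)
    for c in cs:
        if cv2.contourArea(c)>1000:
            q=cv2.minAreaRect(c);b=cv2.boxPoints(q);P=np.array([cam.plane(x,.003)for x in b])
            if np.linalg.norm(P[0]-P[1])<.3: print(n,P.mean(0).round(4),P[:,:2].round(3).tolist())
E
```

```text
(229, 168) [115 116 115]
(224, 178) [115 116 115]
(236, 180) [25 26 27]
(270, 206) [76 75 72]
(262, 215) [110 108 105]
(290, 216) [132 130 120]
(203, 193) [ 71  92 103]
(250, 190) [119 125 122]Traceback (most recent call last):
  File "<stdin>", line 4, in <module>
  File "h.py", line 21, in dial
    i=1+np.argmax(st[1:,4]);cs,_=cv2.findContours((l==i).astype('uint8'),0,1);e=cv2.fitEllipse(max(cs,key=len))
                                                                                ~~~~~~~~~~~~~~^^^^^^^^^^^^^^^^^
cv2.error: OpenCV(4.12.0) /io/opencv/modules/imgproc/src/shapedescr.cpp:361: error: (-201:Incorrect size of input array) There should be at least 5 points to fit the ellipse in function 'fitEllipseNoDirect'
```

Run:
```python
from h import *
s=cv2.imread("pics/scene0.png");t=cv2.imread("pics/top0.png")
for a in(90,105,115):
  for b in(75,85,95):
    d1=dial(s,(221,163,239,186),a);d2=dial(t,(257,200,273,222),b);print(a,b,np.round([*d1[0],*d1[1],d1[2]],1),np.round([*d2[0],*d2[1],d2[2]],1),"dial",tri(d1[0],d2[0]))
e=tri((202.8,194.5),(287.2,216.3));print("elbow",e)
print("foot",T.plane((283.3,219.2),.005),S.plane((175+132/4-.5,135+312/4-.5),.005))
for n,im,cam in(("s",s,S),("t",t,T)):
    h=cv2.cvtColor(im,cv2.COLOR_BGR2HSV);m=cv2.inRange(h,(100,120,40),(130,255,255))
    cs,_=cv2.findContours(m,0,2)
    for c in cs:
        if cv2.contourArea(c)>1000:
            q=cv2.minAreaRect(c);b=cv2.boxPoints(q);P=np.array([cam.plane(x,.003)for x in b])
            if np.linalg.norm(P[0]-P[1])<.3: print(n,P.mean(0).round(4),P[:,:2].round(3).tolist())
```

```text
90 75 [228.4 171.5  16.7  22.4 291. ] [264.3 209.5  15.6  23.9 246. ] dial (array([ 0.48174802, -0.03168731,  0.17432462]), np.float64(0.0046487922522061185))
90 85 [228.4 171.5  16.7  22.4 291. ] [264.2 209.4  15.3  24.  238. ] dial (array([ 0.48190333, -0.03150193,  0.17451992]), np.float64(0.005056614551648992))
90 95 [228.4 171.5  16.7  22.4 291. ] [264.1 209.4  15.5  23.9 231. ] dial (array([ 0.48186619, -0.03147013,  0.1744569 ]), np.float64(0.005110081255243573))
105 75 [229.4 174.   11.5  19.6 200. ] [264.3 209.5  15.6  23.9 246. ] dial (array([ 0.48297831, -0.03111371,  0.16618515]), np.float64(0.0029971162098925805))
105 85 [229.4 174.   11.5  19.6 200. ] [264.2 209.4  15.3  24.  238. ] dial (array([ 0.48313407, -0.03092671,  0.16638163]), np.float64(0.0034091918339872783))
105 95 [229.4 174.   11.5  19.6 200. ] [264.1 209.4  15.5  23.9 231. ] dial (array([ 0.4830966 , -0.03089455,  0.16631688]), np.float64(0.003463001629511539))
115 75 [229.  173.9  10.7  18.5 163. ] [264.3 209.5  15.6  23.9 246. ] dial (array([ 0.48283817, -0.03147469,  0.1668177 ]), np.float64(0.0037644672666936004))
115 85 [229.  173.9  10.7  18.5 163. ] [264.2 209.4  15.3  24.  238. ] dial (array([ 0.48299416, -0.03128775,  0.16701525]), np.float64(0.004176033453204258))
115 95 [229.  173.9  10.7  18.5 163. ] [264.1 209.4  15.5  23.9 231. ] dial (array([ 0.48295675, -0.03125565,  0.16695079]), np.float64(0.00422987636377193))
elbow (array([ 0.47351374, -0.09476568,  0.0919974 ]), np.float64(0.0007665361496747967))
foot [ 0.47492897 -0.09143353  0.005     ] [ 0.47380945 -0.09266563  0.005     ]
s [ 0.502  -0.2685  0.003 ] [[0.41, -0.378], [0.436, -0.158], [0.595, -0.167], [0.568, -0.37]]
t [ 0.5023 -0.2629  0.003 ] [[0.436, -0.153], [0.592, -0.175], [0.568, -0.376], [0.412, -0.348]]
t [0.51   0.7775 0.003 ] [[0.622, 0.837], [0.62, 0.743], [0.4, 0.72], [0.399, 0.81]]
```

Run:
```python
from h import *
s=cv2.imread("pics/scene0.png");t=cv2.imread("pics/top0.png")
def hub(im,p):
    x,y=p;w=im[y-2:y+3,x-2:x+3,2].astype(float);w=np.clip(np.percentile(w,60)-w,0,None);Y,X=np.mgrid[-2:3,-2:3];return (x+(w*X).sum()/w.sum(),y+(w*Y).sum()/w.sum())
hs,ht=hub(s,(229,174)),hub(t,(265,210));d=tri(hs,ht);print(hs,ht,d)
O=np.array([.4743,-.0922]);v=d[0][:2]-O;print("horiz",np.linalg.norm(v),"yaw",np.degrees(np.arctan2(v[1],v[0])))
a=np.arctan2(v[1],v[0])
for yaw in(a-.07,a,a+.07):
    u=np.array([np.cos(yaw),np.sin(yaw),0]);z=np.array([0,0,1]);c,sn=np.cos(np.radians(42)),np.sin(np.radians(42))
    ax=u*c+z*sn;up=-u*sn+z*c;E=np.array([*O,.09]);D=E+94*.001*ax+.014*up
    print(np.degrees(yaw),"D",D,S.proj(D),T.proj(D),"E",S.proj(E),T.proj(E),"sleeve",S.proj(E+.038*ax),T.proj(E+.038*ax))
R=cv2.Rodrigues(r.get_obs()["orientation"])[0];print(R.round(4))
```

```text
(np.float64(228.63484848484848), np.float64(173.5056818181818)) (np.float64(265.09929078014187), np.float64(210.46453900709218)) (array([ 0.48064238, -0.03270694,  0.16515612]), np.float64(0.0022035732058726188))
horiz 0.059830174333163545 yaw 83.91485287216678
79.90414830625102 D [ 0.48490323 -0.03264882  0.1633023 ] [[229.68526772 175.65081825]] [[265.44956147 208.97990136]] E [[203.93677951 195.01805029]] [[286.06943877 216.10122049]] sleeve [[215.83523165 188.4227109 ]] [[276.63275949 213.32436848]]
83.91485287216678 D [ 0.48071209 -0.03205304  0.1633023 ] [[229.53641498 173.91930961]] [[265.24754687 210.59362977]] E [[203.93677951 195.01805029]] [[286.06943877 216.10122049]] sleeve [[215.78433291 187.63714133]] [[276.54706375 214.04162321]]
87.92555743808255 D [ 0.47648953 -0.03175186  0.1633023 ] [[229.24527196 172.21256939]] [[265.15969696 212.22050793]] E [[203.93677951 195.01805029]] [[286.06943877 216.10122049]] sleeve [[215.66955565 186.86073297]] [[276.51206127 214.76406604]]
[[-9.471e-01  3.210e-01 -4.000e-04]
 [ 3.210e-01  9.471e-01 -1.600e-03]
 [-1.000e-04 -1.600e-03 -1.000e+00]]
```

```bash
cat >> h.py <<'E'
def go(p,yaw):
    "delta in tool axes from the measured pose to TCP p, tool y at world angle yaw (deg)"
    o=r.get_obs();R=cv2.Rodrigues(o["orientation"])[0];d=R.T@(np.array(p)-o["tcp_pos"])
    w=(yaw-np.degrees(np.arctan2(R[1,1],R[0,1]))+90)%180-90
    print("move",d.round(4),"roll",round(-np.radians(w),4),"tcp",o["tcp_pos"].round(4),"F",o["contact_force"].round(1),"w",round(o["grip_width"],4),"gf",round(o["gripper_force"],1),"t",o["clock"],"tilt",np.degrees(np.arccos(-R[2,2])).round(2),"j7",o["joints"][6].round(2))
E
python3 -c "
from h import *
go((.45,.35,.404),-6)"
```

```text
move [-3.138e-01 -1.988e-01  2.000e-04] roll 1.3487 tcp [0.2166 0.639  0.4038] F [0.3 0.1 0.2] w 0.0855 gf 0.0 t 0.1 tilt 0.09 j7 -0.08
```

Request:
{"name": "carry_out", "arguments": {"moves": [[-0.04, -0.025, 0, 0.14, 0.085], [-0.08, -0.05, 0, 0.28, 0.085], [-0.12, -0.075, 0, 0.42, 0.085], [-0.16, -0.1, 0, 0.56, 0.085], [-0.2, -0.125, 0, 0.7, 0.085], [-0.24, -0.15, 0, 0.84, 0.085], [-0.28, -0.175, 0, 0.98, 0.085], [-0.31, -0.2, 0, 1.1, 0.085]]}}

```text
clock: 0.9
tcp_pos: [0.4477, 0.3478, 0.4046]
orientation: [2.064, 2.367, -0.0]
contact_force: [1.1, 0.1, -1.0]
grip_width: 0.085
gripper_force: 0.0
```

```bash
python3 -c "
from h import *
go((.4772,-.0624,.36),-6)"
```

```text
move [-0.4104 -0.0266  0.0448] roll 0.2413 tcp [0.4477 0.3478 0.4046] F [ 1.1  0.1 -1. ] w 0.085 gf 0.0 t 0.9 tilt 0.04 j7 -0.52
```

Request:
{"name": "carry_out", "arguments": {"moves": [[-0.048, 0, 0, 0.06, 0.085], [-0.096, 0, 0, 0.12, 0.085], [-0.144, 0, 0, 0.18, 0.085], [-0.19, -0.01, 0, 0.24, 0.085], [-0.24, -0.02, 0, 0.24, 0.085], [-0.285, -0.027, 0.005, 0.24, 0.085], [-0.33, -0.027, 0.01, 0.24, 0.085], [-0.375, -0.027, 0.015, 0.24, 0.085]]}}

```text
clock: 1.7
tcp_pos: [0.4727, -0.0264, 0.3896]
orientation: [-2.325, -2.112, -0.001]
contact_force: [1.3, 0.4, -0.9]
grip_width: 0.0852
gripper_force: 0.0
```

```bash
python3 -c "
from h import *
go((.4772,-.0624,.36),-6)"
```

```text
move [-0.0354  0.008   0.0296] roll 0.0091 tcp [ 0.4727 -0.0264  0.3896] F [ 1.3  0.4 -0.9] w 0.0852 gf 0.0 t 1.7 tilt 0.05 j7 -0.03
```

Request:
{"name": "carry_out", "arguments": {"moves": [[-0.02, 0.004, 0, 0.01, 0.085], [-0.035, 0.008, 0.01, 0.01, 0.085], [-0.035, 0.008, 0.03, 0.01, 0.085], [-0.035, 0.008, 0.05, 0.01, 0.085], [-0.035, 0.008, 0.07, 0.01, 0.085], [-0.035, 0.008, 0.09, 0.01, 0.085], [-0.035, 0.008, 0.1, 0.01, 0.085], [-0.035, 0.008, 0.1, 0.01, 0.085]]}}

```text
clock: 2.5
tcp_pos: [0.4772, -0.0602, 0.2886]
orientation: [-2.335, -2.1, 0.004]
contact_force: [1.3, -0.3, -0.0]
grip_width: 0.085
gripper_force: 0.0
```

Run:
```python
from h import *
go((.4772,-.0624,.2784),-6)
s=r.grab_frame("scene")[:,:,::-1];t=r.grab_frame("top")[:,:,::-1];cv2.imwrite("pics/s2.png",s);cv2.imwrite("pics/t2.png",t)
f=lambda a:cv2.resize(a,(400,400),interpolation=cv2.INTER_CUBIC)
cv2.imwrite("pics/c2.png",np.clip(np.hstack([f(s[125:225,165:265]),f(t[150:250,220:320])])*1.5,0,255).astype('uint8'))
```

```text
move [-0.0022  0.0003  0.0102] roll -0.0013 tcp [ 0.4772 -0.0602  0.2886] F [ 1.3 -0.3 -0. ] w 0.085 gf 0.0 t 2.5 tilt 0.17 j7 0.18
```

View pics/c2.png

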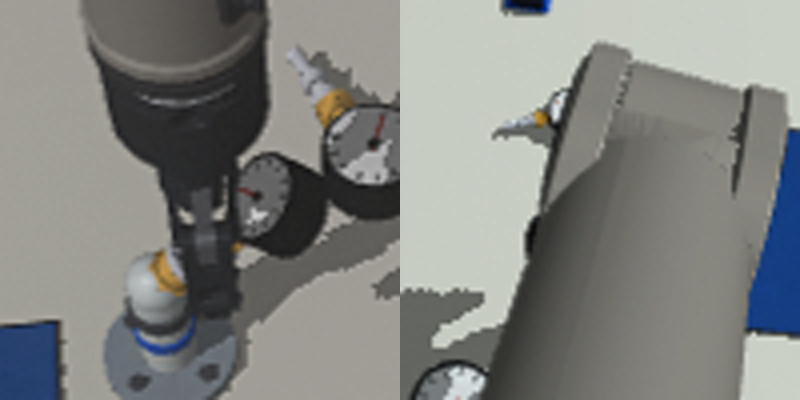

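The scene view shows a finger straddling the coupler in front of the sleeve (crop ≈(205,280)), and the gauge case is clear of the gripper body. I'll go down the last 10 mm and close.

Request:
{"name": "carry_out", "arguments": {"moves": [[-0.002, 0, 0.005, 0, 0.085], [-0.002, 0, 0.01, 0, 0.085], [-0.002, 0, 0.01, 0, 0.05], [-0.002, 0, 0.01, 0, 0.034], [-0.002, 0, 0.01, 0, 0.022], [-0.002, 0, 0.01, 0, 0.022], [-0.002, 0, 0.01, 0, 0.022], [-0.002, 0, 0.01, 0, 0.022]], "force": 60}}

```text
clock: 3.4
tcp_pos: [0.4783, -0.0623, 0.2802]
orientation: [2.335, 2.1, 0.002]
contact_force: [1.7, -0.2, 3.7]
grip_width: 0.0252
gripper_force: 59.1
```

```bash
python3 -c "
from h import *
go((.4772,-.0624,.2784),-6)"
```

```text
move [-0.0002 -0.0011  0.0018] roll -0.0013 tcp [ 0.4783 -0.0623  0.2802] F [ 1.7 -0.2  3.7] w 0.0252 gf 59.1 t 3.4 tilt 0.12 j7 0.2
```

The opening is 25.2 mm where the sleeve should give 28 mm, so the tips hold it above its widest line. I'll open, go 7 mm lower and slightly back, and grip again.

Request:
{"name": "carry_out", "arguments": {"moves": [[0, 0, 0, 0, 0.06], [0, 0, 0, 0, 0.06], [-0.003, 0, 0.002, 0, 0.06], [-0.003, 0, 0.005, 0, 0.06], [-0.003, 0, 0.008, 0, 0.06], [-0.003, 0, 0.008, 0, 0.022], [-0.003, 0, 0.008, 0, 0.022], [-0.003, 0, 0.008, 0, 0.022]]}}

```text
clock: 4.2
tcp_pos: [0.478, -0.0653, 0.272]
orientation: [2.335, 2.1, 0.002]
contact_force: [3.0, -0.8, -3.0]
grip_width: 0.0259
gripper_force: 59.0
```

Request:
{"name": "carry_out", "arguments": {"moves": [[0, 0, 0, 0, 0.022], [0, 0, 0, 0, 0.022], [0, 0, 0, 0, 0.022], [0, 0, 0, 0, 0.022], [0, 0, 0, 0, 0.022], [0, 0, 0, 0, 0.022], [0, 0, 0, 0, 0.022], [0, 0, 0, 0, 0.022]]}}

```text
clock: 5.0
tcp_pos: [0.4779, -0.0653, 0.272]
orientation: [2.335, 2.1, 0.002]
contact_force: [5.4, -1.4, -3.2]
grip_width: 0.0255
gripper_force: 59.1
```

```bash
python3 -c "
from h import *
go((.4770,-.0654,.2714),-6)"
```

```text
move [-0.0002 -0.0009  0.0006] roll -0.0012 tcp [ 0.4779 -0.0653  0.272 ] F [ 5.4 -1.4 -3.2] w 0.0255 gf 59.1 t 5.0 tilt 0.12 j7 0.22
```

Request:
{"name": "carry_out", "arguments": {"moves": [[0, 0, 0, 0, 0.05], [0, 0, 0, 0, 0.05], [0.003, 0.001, -0.003, 0, 0.05], [0.003, 0.001, -0.007, 0, 0.05], [0.003, 0.001, -0.007, 0, 0.022], [0.003, 0.001, -0.007, 0, 0.022], [0.003, 0.001, -0.007, 0, 0.022], [0.003, 0.001, -0.007, 0, 0.022]], "force": 80}}

```text
clock: 5.8
tcp_pos: [0.4786, -0.0624, 0.2792]
orientation: [-2.336, -2.1, -0.001]
contact_force: [-1.6, 0.4, 7.7]
grip_width: 0.0249
gripper_force: 78.0
```

```bash
python3 -c "
from h import *
go((.4772,-.0624,.2784),-6)"
```

```text
move [-0.0002 -0.0014  0.0008] roll -0.0013 tcp [ 0.4786 -0.0624  0.2792] F [-1.6  0.4  7.7] w 0.0249 gf 78.0 t 5.8 tilt 0.04 j7 0.2
```

Request:
{"name": "carry_out", "arguments": {"moves": [[-0.0015, 0, 0.0013, 0, 0.022], [-0.003, 0, 0.0027, 0, 0.022], [-0.0045, 0, 0.004, 0, 0.022], [-0.006, 0, 0.0054, 0, 0.022], [-0.007, 0, 0.0063, 0, 0.022], [-0.0074, 0, 0.0067, 0, 0.022], [-0.0074, 0, 0.0067, 0, 0.022], [-0.0074, 0, 0.0067, 0, 0.022]]}}

```text
clock: 6.6
tcp_pos: [0.478, -0.0692, 0.2732]
orientation: [-2.335, -2.1, -0.003]
contact_force: [-5.6, 3.4, 17.3]
grip_width: 0.0251
gripper_force: 79.2
```

Run:
```python
from h import *
go((.4772,-.0624,.2784),-6)
s=r.grab_frame("scene")[:,:,::-1];b=cv2.imread("pics/s2.png")
f=lambda a:cv2.resize(a,(400,400),interpolation=cv2.INTER_CUBIC)
cv2.imwrite("pics/c3.png",np.clip(np.hstack([f(x[125:225,165:265]) for x in(b,s)])*1.5,0,255).astype('uint8'))
```

```text
move [ 0.0067 -0.0015 -0.0052] roll -0.001 tcp [ 0.478  -0.0692  0.2732] F [-5.6  3.4 17.3] w 0.0251 gf 79.2 t 6.6 tilt 0.13 j7 0.23
```

View pics/c3.png

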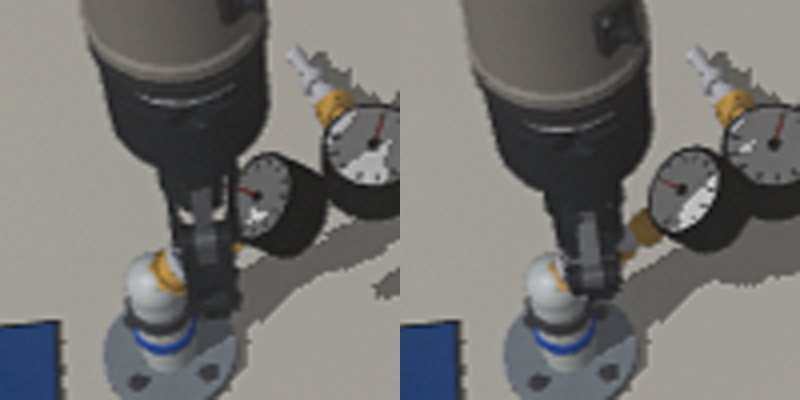

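The gauge dial moved from crop (258,195) to (282,190) and the plug's brass now shows, so it has sprung free. I'll pull 1 mm more to be on the stop, then open and rise.

Request:
{"name": "carry_out", "arguments": {"moves": [[-0.0008, 0, 0.0007, 0, 0.022], [-0.0008, 0, 0.0007, 0, 0.022], [-0.0008, 0, 0.0007, 0, 0.06], [-0.0008, 0, 0.0007, 0, 0.085], [-0.0008, 0, 0.0007, 0, 0.085], [-0.0008, 0, 0.0007, 0, 0.085], [-0.0008, 0, -0.01, 0, 0.085], [-0.0008, 0, -0.03, 0, 0.085]]}}

```text
clock: 7.45
tcp_pos: [0.4771, -0.0705, 0.3018]
orientation: [-2.335, -2.099, 0.004]
contact_force: [1.2, -0.0, -0.1]
grip_width: 0.0849
gripper_force: 0.0
```

Request:
{"name": "carry_out", "arguments": {"moves": [[-0.01, 0, -0.03, 0, 0.085], [-0.03, 0, -0.07, 0, 0.085], [-0.05, 0, -0.1, 0, 0.085], [-0.09, 0, -0.1, 0, 0.085], [-0.13, 0, -0.1, 0, 0.085], [-0.17, 0, -0.1, 0, 0.085], [-0.2, 0, -0.1, 0, 0.085], [-0.2, 0, -0.1, 0, 0.085]]}}

```text
clock: 8.25
tcp_pos: [0.4548, -0.2738, 0.4031]
orientation: [2.342, 2.09, -0.002]
contact_force: [-0.1, -0.5, 0.2]
grip_width: 0.0851
gripper_force: 0.0
```

Run:
```python
from h import *
go((.4772,-.0624,.2784),-6)
s=r.grab_frame("scene")[:,:,::-1];t=r.grab_frame("top")[:,:,::-1];cv2.imwrite("pics/s4.png",s);cv2.imwrite("pics/t4.png",t)
f=lambda a:cv2.resize(a,(400,400),interpolation=cv2.INTER_CUBIC)
cv2.imwrite("pics/c4.png",np.clip(np.hstack([f(s[135:235,175:275]),f(t[180:240,240:300])])*1.5,0,255).astype('uint8'))
```

```text
move [ 0.2129 -0.0017  0.1241] roll -0.0087 tcp [ 0.4548 -0.2738  0.4031] F [-0.1 -0.5  0.2] w 0.0851 gf 0.0 t 8.25 tilt 0.17 j7 0.55
```

View pics/c4.png

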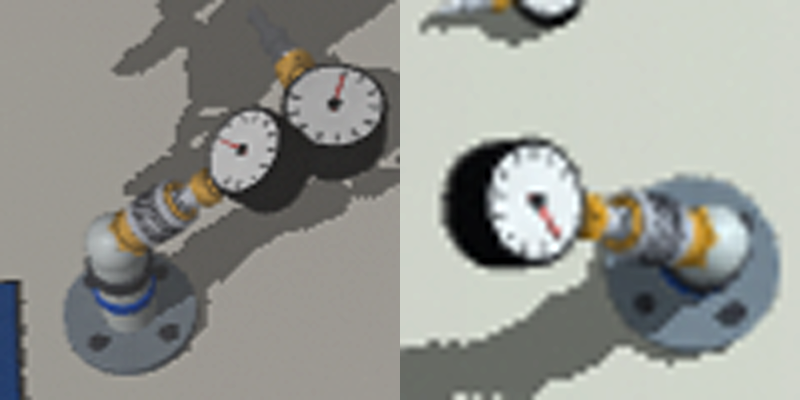

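The gauge is sprung free (hub at scene ≈(235,172), top ≈(260,209.5)) and the sleeve is home again. Now I triangulate the hub.

Run:
```python
from h import *
s=cv2.imread("pics/s4.png");t=cv2.imread("pics/t4.png")
def hub(im,p):
    x,y=p;w=im[y-2:y+3,x-2:x+3,2].astype(float);w=np.clip(np.percentile(w,60)-w,0,None);Y,X=np.mgrid[-2:3,-2:3];return (x+(w*X).sum()/w.sum(),y+(w*Y).sum()/w.sum())
hs,ht=hub(s,(235,172)),hub(t,(260,210));d=tri(hs,ht);print(hs,ht,d)
O=np.array([.4743,-.0922]);v=d[0][:2]-O;print("horiz",np.linalg.norm(v),"yaw",np.degrees(np.arctan2(v[1],v[0])))
u=np.array([.1045,.9945,0]);z=np.array([0,0,1])
for el in(42,37):
    c,sn=np.cos(np.radians(el)),np.sin(np.radians(el));print(el,"center",d[0]-.014*(-u*sn+z*c))
print("model unsagged", np.array([*O,.09])+.104*(u*.743+z*.669))
```

```text
(np.float64(234.87927927927927), np.float64(171.9409009009009)) (np.float64(260.17665130568355), np.float64(209.78187403993854)) (array([ 0.48212407, -0.01989253,  0.16853114]), np.float64(0.001972678509934635))
horiz 0.07272953933801189 yaw 83.82430412822877
42 center [ 0.48310301 -0.01057623  0.15812711]
37 center [ 0.48300453 -0.01151346  0.15735024]
model unsagged [ 0.48237492 -0.015353    0.159576  ]
```

```bash
python3 -c "
from h import *
go((.4832,-.0112,.3165),-6)"
```

```text
move [ 0.26   -0.001   0.0858] roll -0.0033 tcp [ 0.4562 -0.2698  0.4023] F [-0.1  1.3  0.1] w 0.085 gf 0.0 t 8.35 tilt 0.01 j7 0.54
```

Request:
{"name": "carry_out", "arguments": {"moves": [[0.045, 0, 0, 0, 0.085], [0.09, 0, 0, 0, 0.085], [0.135, 0, 0, 0, 0.085], [0.18, 0, 0, 0, 0.085], [0.225, 0, 0, 0, 0.085], [0.26, -0.001, 0, 0, 0.085], [0.26, -0.001, 0.02, 0, 0.085], [0.26, -0.001, 0.04, 0, 0.085]]}}

```text
clock: 9.15
tcp_pos: [0.483, -0.0074, 0.3621]
orientation: [-2.329, -2.108, -0.003]
contact_force: [-0.5, -0.3, 0.1]
grip_width: 0.0851
gripper_force: 0.0
```

Request:
{"name": "carry_out", "arguments": {"moves": [[0, 0, 0, 0, 0.085], [0, 0, 0, 0, 0.085], [0, 0, 0, 0, 0.085], [0, 0, 0, 0, 0.085], [0, 0, 0, 0, 0.085], [0, 0, 0, 0, 0.085], [0, 0, 0, 0, 0.085], [0, 0, 0, 0, 0.085]]}}

```text
clock: 9.95
tcp_pos: [0.483, -0.0108, 0.362]
orientation: [-2.336, -2.1, -0.0]
contact_force: [0.4, 0.5, 0.5]
grip_width: 0.085
gripper_force: 0.0
```

```bash
python3 -c "
from h import *
go((.4832,-.0112,.3165),-6)"
```

```text
move [-0.0004  0.0002  0.0455] roll -0.0015 tcp [ 0.483  -0.0108  0.362 ] F [0.4 0.5 0.5] w 0.085 gf 0.0 t 9.95 tilt 0.0 j7 -0.03
```

Request:
{"name": "carry_out", "arguments": {"moves": [[0, 0, 0.015, 0, 0.085], [0, 0, 0.03, 0, 0.085], [0, 0, 0.0455, 0, 0.085], [0, 0, 0.0455, 0, 0.06], [0, 0, 0.0455, 0, 0.053], [0, 0, 0.0455, 0, 0.04], [0, 0, 0.0455, 0, 0.04], [0, 0, 0.0455, 0, 0.04]], "force": 40}}

```text
clock: 10.75
tcp_pos: [0.4833, -0.0109, 0.3171]
orientation: [2.335, 2.1, 0.002]
contact_force: [0.4, -0.9, 0.2]
grip_width: 0.049
gripper_force: 42.5
```

Run:
```python
from h import *
go((.4832,-.0112,.3165),-6)
s=r.grab_frame("scene")[:,:,::-1]
cv2.imwrite("pics/c5.png",np.clip(cv2.resize(s[125:225,175:275],(500,500),interpolation=cv2.INTER_CUBIC)*1.5,0,255).astype('uint8'))
```

```text
move [-0.0003 -0.0001  0.0006] roll -0.0013 tcp [ 0.4833 -0.0109  0.3171] F [ 0.4 -0.9  0.2] w 0.049 gf 42.5 t 10.75 tilt 0.08 j7 0.03
```

View pics/c5.png

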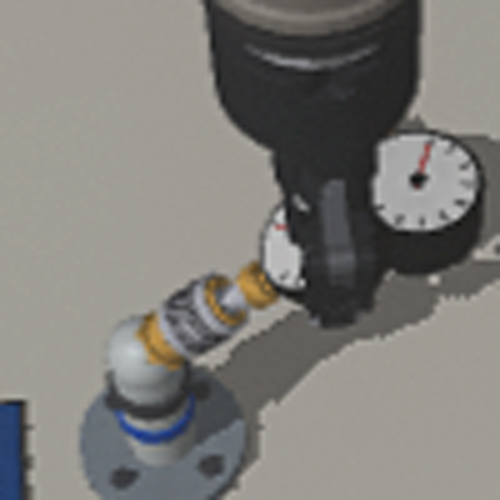

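The case is held near its middle at 49 mm opening (crop ≈(335,235)). I'll draw it out along the axis.

Request:
{"name": "carry_out", "arguments": {"moves": [[0.003, 0, -0.0026, 0, 0.04], [0.007, 0, -0.006, 0, 0.04], [0.011, 0, -0.0095, 0, 0.04], [0.015, 0, -0.013, 0, 0.04], [0.019, 0, -0.0165, 0, 0.04], [0.023, 0, -0.02, 0, 0.04], [0.027, 0, -0.0235, 0, 0.04], [0.033, 0, -0.0285, 0, 0.04]]}}

```text
clock: 11.6
tcp_pos: [0.4864, 0.0223, 0.3452]
orientation: [-2.336, -2.1, 0.001]
contact_force: [0.6, 0.3, -1.6]
grip_width: 0.0491
gripper_force: 42.6
```

```bash
python3 -c "
from h import *
go((.4832,-.0112,.3165),-6)"
```

```text
move [-0.0337  0.0004  0.0287] roll -0.0017 tcp [0.4864 0.0223 0.3452] F [ 0.6  0.3 -1.6] w 0.0491 gf 42.6 t 11.6 tilt 0.03 j7 -0.07
```

Request:
{"name": "carry_out", "arguments": {"moves": [[0.01, 0, -0.02, 0, 0.04], [0.01, 0, -0.045, 0, 0.04], [0.005, 0, -0.07, 0, 0.04], [-0.03, 0, -0.075, 0, 0.04], [-0.07, 0, -0.075, 0, 0.04], [-0.11, 0, -0.075, 0, 0.04], [-0.15, 0, -0.075, 0, 0.04], [-0.19, 0, -0.075, 0, 0.04]]}}

```text
clock: 12.4
tcp_pos: [0.4661, -0.1681, 0.4204]
orientation: [2.336, 2.101, 0.001]
contact_force: [0.4, 0.2, -1.3]
grip_width: 0.0488
gripper_force: 42.6
```

```bash
python3 -c "
from h import *
go((.503,-.255,.25),-6)"
```

```text
move [-0.0826  0.0458  0.1704] roll -0.0009 tcp [ 0.4661 -0.1681  0.4204] F [ 0.4  0.2 -1.3] w 0.0488 gf 42.6 t 12.4 tilt 0.04 j7 0.28
```

Request:
{"name": "carry_out", "arguments": {"moves": [[-0.03, 0.015, 0, 0, 0.04], [-0.06, 0.03, 0, 0, 0.04], [-0.083, 0.046, 0.01, 0, 0.04], [-0.083, 0.046, 0.04, 0, 0.04], [-0.083, 0.046, 0.08, 0, 0.04], [-0.083, 0.046, 0.12, 0, 0.04], [-0.083, 0.046, 0.15, 0, 0.04], [-0.083, 0.046, 0.17, 0, 0.04]]}}

```text
clock: 13.2
tcp_pos: [0.503, -0.2534, 0.2477]
orientation: [-2.334, -2.099, 0.002]
contact_force: [0.3, -0.2, -1.2]
grip_width: 0.0489
gripper_force: 42.7
```

Run:
```python
from h import *
go((.503,-.255,.22),-6)
s=r.grab_frame("scene")[:,:,::-1]
cv2.imwrite("pics/c6.png",np.clip(cv2.resize(s[170:300,70:240],(680,520),interpolation=cv2.INTER_CUBIC)*1.5,0,255).astype('uint8'))
```

```text
move [-0.0016  0.0002  0.0277] roll -0.001 tcp [ 0.503  -0.2534  0.2477] F [ 0.3 -0.2 -1.2] w 0.0489 gf 42.7 t 13.2 tilt 0.18 j7 0.68
```

View pics/c6.png

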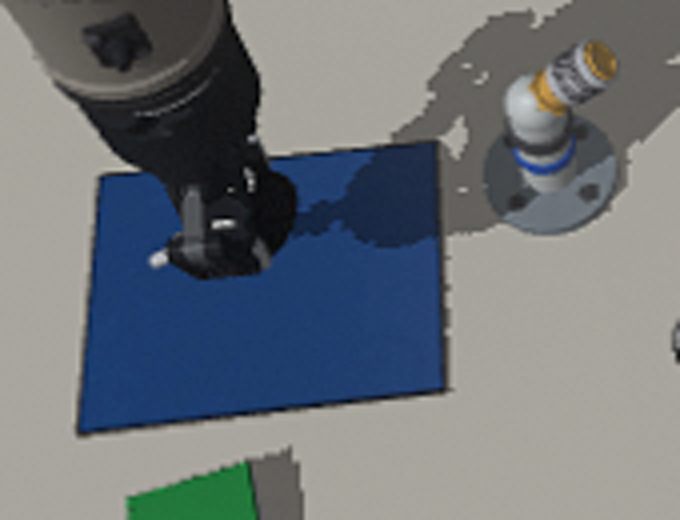

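The gauge is held over the mat, with the plug (crop (155,260)) pointing away from the outlet. I'll lower gently until the plug touches.

Request:
{"name": "carry_out", "arguments": {"moves": [[0, 0, 0.008, 0, 0.04], [0, 0, 0.014, 0, 0.04], [0, 0, 0.019, 0, 0.04], [0, 0, 0.023, 0, 0.04], [0, 0, 0.027, 0, 0.04], [0, 0, 0.03, 0, 0.04], [0, 0, 0.033, 0, 0.04], [0, 0, 0.035, 0, 0.04]], "force": 25}}

```text
clock: 14.05
tcp_pos: [0.5034, -0.2542, 0.2148]
orientation: [-2.336, -2.101, -0.0]
contact_force: [0.2, -0.2, -1.3]
grip_width: 0.049
gripper_force: 42.7
```

Request:
{"name": "carry_out", "arguments": {"moves": [[0.001, 0, 0.001, 0, 0.04], [0.002, 0, 0.002, 0, 0.04], [0.003, 0, 0.003, 0, 0.04], [0.0035, 0, 0.004, 0, 0.04], [0.004, 0, 0.005, 0, 0.04], [0.005, 0, 0.006, 0, 0.04], [0.006, 0, 0.007, 0, 0.04], [0.006, 0, 0.008, 0, 0.04]]}}

```text
clock: 14.85
tcp_pos: [0.5043, -0.2483, 0.2073]
orientation: [2.336, 2.1, 0.001]
contact_force: [-1.0, 3.2, 6.5]
grip_width: 0.0491
gripper_force: 43.5
```

Request:
{"name": "carry_out", "arguments": {"moves": [[0.001, 0, 0.001, 0, 0.047], [0.002, 0, 0.002, 0, 0.047], [0.003, 0, 0.003, 0, 0.047], [0.004, 0, 0.004, 0, 0.047], [0.004, 0, 0.005, 0, 0.047], [0.005, 0, 0.006, 0, 0.047], [0.005, 0, 0.007, 0, 0.047], [0.006, 0, 0.008, 0, 0.047]], "force": 20}}

```text
clock: 15.65
tcp_pos: [0.505, -0.242, 0.199]
orientation: [2.335, 2.101, 0.001]
contact_force: [0.4, -0.4, 4.6]
grip_width: 0.0487
gripper_force: 44.0
```

Request:
{"name": "carry_out", "arguments": {"moves": [[0.001, 0, 0.001, 0, 0.047], [0.001, 0, 0.002, 0, 0.047], [0.002, 0, 0.003, 0, 0.047], [0.002, 0, 0.004, 0, 0.047], [0.003, 0, 0.005, 0, 0.047], [0.003, 0, 0.006, 0, 0.047], [0.004, 0, 0.007, 0, 0.047], [0.004, 0, 0.008, 0, 0.047]]}}

```text
clock: 16.45
tcp_pos: [0.5053, -0.2377, 0.1909]
orientation: [-2.335, -2.101, -0.001]
contact_force: [1.2, 3.2, 6.4]
grip_width: 0.0488
gripper_force: 44.9
```

Request:
{"name": "carry_out", "arguments": {"moves": [[0, 0, 0.001, 0, 0.047], [0.001, 0, 0.002, 0, 0.047], [0.001, 0, 0.003, 0, 0.047], [0.001, 0, 0.004, 0, 0.047], [0.002, 0, 0.005, 0, 0.047], [0.002, 0, 0.006, 0, 0.047], [0.002, 0, 0.007, 0, 0.047], [0.002, 0, 0.008, 0, 0.047]]}}

```text
clock: 17.25
tcp_pos: [0.5055, -0.2351, 0.1827]
orientation: [-2.333, -2.101, -0.002]
contact_force: [1.6, 4.8, 6.5]
grip_width: 0.0489
gripper_force: 46.0
```

Request:
{"name": "carry_out", "arguments": {"moves": [[0, 0, 0.0005, 0, 0.047], [0, 0, 0.001, 0, 0.047], [0, 0, 0.0015, 0, 0.047], [0, 0, 0.002, 0, 0.047], [0, 0, 0.0025, 0, 0.047], [0, 0, 0.003, 0, 0.047], [0, 0, 0.003, 0, 0.047], [0, 0, 0.003, 0, 0.047]]}}

```text
clock: 18.05
tcp_pos: [0.5055, -0.235, 0.1809]
orientation: [-2.333, -2.1, -0.004]
contact_force: [-2.4, 7.0, 20.1]
grip_width: 0.0487
gripper_force: 47.9
```

Run:
```python
from h import *
go((.5053,-.235,.178),-6)
s=r.grab_frame("scene")[:,:,::-1]
cv2.imwrite("pics/c7.png",np.clip(cv2.resize(s[190:270,90:190],(700,560),interpolation=cv2.INTER_CUBIC)*1.8,0,255).astype('uint8'))
```

```text
move [-0.     -0.0002  0.0029] roll -0.0005 tcp [ 0.5055 -0.235   0.1809] F [-2.4  7.  20.1] w 0.0487 gf 47.9 t 18.05 tilt 0.21 j7 0.73
```

View pics/c7.png

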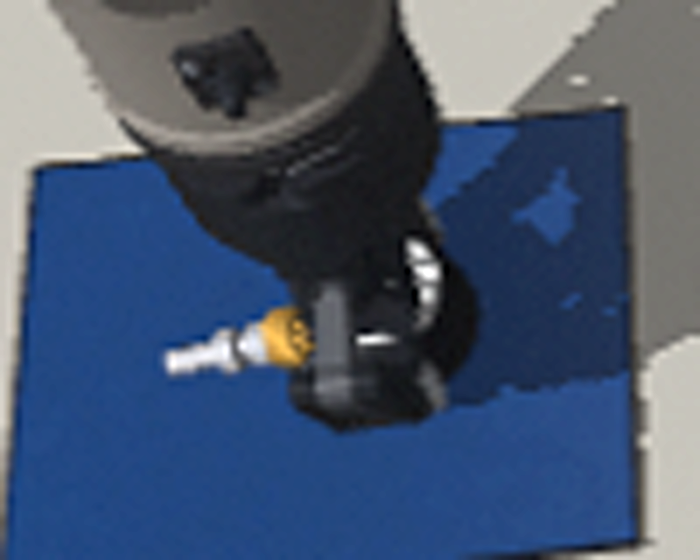

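Request:
{"name": "carry_out", "arguments": {"moves": [[0.0003, 0, 0.0004, 0, 0.048], [0.0006, 0, 0.0008, 0, 0.048], [0.001, 0, 0.0012, 0, 0.0485], [0.001, 0, 0.0012, 0, 0.0485], [0.001, 0, 0.0012, 0, 0.049], [0.001, 0, 0.0012, 0, 0.049], [0.001, 0, 0.0012, 0, 0.0495], [0.001, 0, 0.0012, 0, 0.0495]]}}

```text
clock: 18.9
tcp_pos: [0.5056, -0.2341, 0.179]
orientation: [-2.334, -2.1, -0.003]
contact_force: [-1.4, 4.4, 9.6]
grip_width: 0.0498
gripper_force: 14.4
```

Request:
{"name": "carry_out", "arguments": {"moves": [[0, 0, 0, 0, 0.05], [0, 0, 0, 0, 0.0505], [0, 0, 0, 0, 0.051], [0, 0, 0, 0, 0.052], [0, 0, 0, 0, 0.053], [0, 0, 0, 0, 0.055], [0, 0, 0, 0, 0.06], [0, 0, 0, 0, 0.07]]}}

```text
clock: 19.7
tcp_pos: [0.5054, -0.2354, 0.1788]
orientation: [2.336, 2.101, -0.0]
contact_force: [0.3, 0.2, -0.9]
grip_width: 0.0695
gripper_force: 0.0
```

Request:
{"name": "carry_out", "arguments": {"moves": [[0, 0, 0, 0, 0.08], [0, 0, 0, 0, 0.085], [0, 0, 0, 0, 0.085], [0, 0, -0.01, 0, 0.085], [0, 0, -0.03, 0, 0.085], [0, 0, -0.06, 0, 0.085], [0, 0, -0.1, 0, 0.085], [0, 0, -0.14, 0, 0.085]]}}

```text
clock: 20.5
tcp_pos: [0.505, -0.2354, 0.3206]
orientation: [-2.336, -2.1, 0.001]
contact_force: [1.1, -0.1, 0.2]
grip_width: 0.0851
gripper_force: 0.0
```

Request:
{"name": "carry_out", "arguments": {"moves": [[0, 0, -0.04, 0, 0.085], [0, 0, -0.08, 0, 0.085], [-0.04, 0, -0.1, 0, 0.085], [-0.08, 0, -0.1, 0, 0.085], [-0.12, 0, -0.1, 0, 0.085], [-0.16, 0, -0.1, 0, 0.085], [-0.2, 0, -0.1, 0, 0.085], [-0.2, 0, -0.1, 0, 0.085]]}}

```text
clock: 21.3
tcp_pos: [0.4806, -0.4397, 0.42]
orientation: [2.343, 2.089, -0.006]
contact_force: [-1.0, -0.7, 0.4]
grip_width: 0.0852
gripper_force: 0.0
```

Run:
```python
from h import *
go((.5053,-.235,.178),-6)
s=r.grab_frame("scene")[:,:,::-1];t=r.grab_frame("top")[:,:,::-1]
f=lambda a:cv2.resize(a,(400,400),interpolation=cv2.INTER_CUBIC)
cv2.imwrite("pics/c8.png",np.clip(np.hstack([f(s[180:320,85:225]),f(t[140:260,260:380])])*1.5,0,255).astype('uint8'))
```

```text
move [0.2073 0.0013 0.241 ] roll -0.0097 tcp [ 0.4806 -0.4397  0.42  ] F [-1.  -0.7  0.4] w 0.0852 gf 0.0 t 21.3 tilt 0.27 j7 0.86
```

View pics/c8.png

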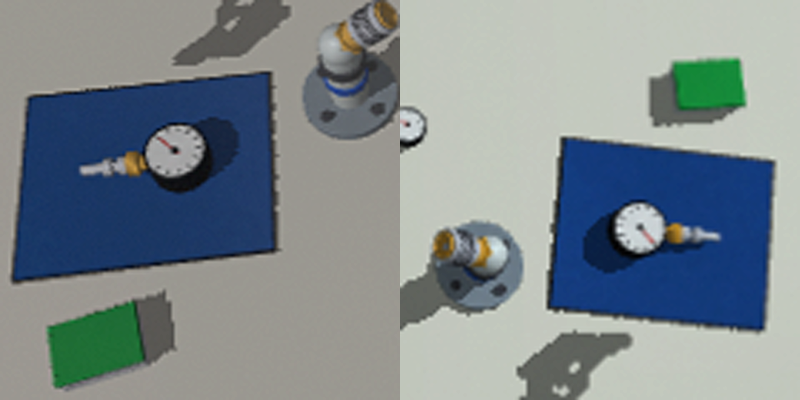

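The gauge lies flat and face up, wholly on the mat (scene crop (177,150), top crop (638,228)). The sleeve is home and the other things are untouched.

```bash
python3 -c "
from bench import r
print(r.hand_in())"
```

```text
the job is handed in; nothing more can be done
None
```

I pulled the sleeve back until the gauge sprang free, let it snap home, lifted the gauge out and laid it face up on the blue mat without dropping it; the job is handed in at about 21 s of the 54 s limit.

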